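Right the toppled mixing jug and shut its flip lid

ROBOT

A 7-joint arm with a two-finger parallel gripper is mounted at the origin on the work surface. World frame = base frame: x ahead of the robot, y to its left, z up, the work surface at z = 0. Lengths are in m, angles in rad, forces in N, time in s.
With the tool pointing down it reaches from about 0.4 to 0.85 m from the base axis. Payload 4.5 kg.
Tool frame: the origin (TCP) lies midway between the tips of the shut fingers; the grasp point (between the pads) lies 19 mm behind it (env.pinch_z is the distance from the TCP to the grasp point, in m); z points along the fingers, y is the line along which they close (so a half turn about z gives the same grasp; the last joint's range is limited). The gripper opens to 88 mm and grips with 3 to 60 N. Pads are 18 mm wide; open, the fingers measure 123 mm over their backs; the gripper's body (75 mm by 187 mm) begins 45 mm behind the grasp point.
Start: joints at [-1.167, 0.689, -0.195, 1.565, 0.157, 0.902, -0.215], TCP at [0.226, 0.583, 0.205] pointing down, gripper open.
Joint ranges: [-3.01, 3.01], [-0.46, 2.08], [-1.47, 1.51], [0.13, 2.56], [-1, 4.14], [0.04, 2.09], [-2.66, 2.66]. Speed limits (rad/s): [2.57, 2.57, 3.14, 3.14, 3.14, 3.14, 3.14].

INTERFACE

Orientations are given as [roll, pitch, yaw] about the fixed x, y, z axes, in that order (R = Rz(yaw) Ry(pitch) Rx(roll)).
In Python, from plant import env, vision gives the robot as it stands.
- The arm moves only by the tool step_arm, never from a script. Its argument "steps" is a list of rows, each a list of 7 numbers: the shift along the tool's x, y, z in mm, then the turn, a rotation vector about the tool's x, y, z in rad, then the finger opening in mm, from 0 to 88.1. A call has 1 to 8 rows; each row shifts and turns the commanded pose from where the row before left it, along the tool's axes as they then stand; what a row does not reach is not made up. A row lasts 1/12 s, in which the tool goes at most 41.7 mm and 7.16 degrees, less where a joint would pass 70% of its speed; a pose out of reach is approached as far as the arm can. A call with a gripper value outside its range is refused whole. The fingers move at their own pace and stop on an object; "force" is the grip in N (left out, the last holds). Time passes only in rows, so rows that do not move let the fingers close. It gives the time, the measured TCP pose, the force, the opening and the grip force at its end, in the units of the state.
- env.get_state(): the state, without advancing time (a new reading comes with each control period).
- vision.capture(name): name is "scene" or "top" or "wrist"; returns (picture, depth): 420x560x3 uint8, red, green, blue; 420x560 float32, m along the optical axis (not along the pixel's ray), 0 where there is no reading.
- vision.camera_info(name): a dict with "intrinsics" (3x3 intrinsics, pixels), "rvec" (rotation vector, rad) and "tvec" (3), from world to camera coordinates, as OpenCV has them; the wrist camera has in their place "T_tool_cam" (4x4, takes a point from camera to tool coordinates, whose origin is the TCP and whose axes are the flange's). Camera axes: x right, y down, z forward; pixel columns grow to the right and rows downward; lengths in m; the calibration is good to about 2 mm. A picture is of the moment at which its call begins: read the wrist's pose just before it. camera_info takes no time and is no camera call.
- env.close_job(): hands the job in; it is judged then, once.
The state is a dict: "time": time; "joint_pos": joint angles; "dq": joint speeds; "effort": joint torques, N m; "ee_pos": TCP position; "tcp_rot": TCP orientation; "force": force on the tool from outside, world axes, zero at the start; "moment": the same for the moment, N m; "finger_gap": opening from 0.0 (shut) to 1.0 (fully open); "grasp_force": force on a finger pad.
Only numpy, scipy, OpenCV 4.12 (cv2) and the standard library are available. Lean on these libraries where they do the work, as an engineer would, in place of code of your own. Each camera call takes 0.05 s, during which the arm holds its last target. There are 200 camera calls.

TASK

The square mixing jug has fallen over between the bottles on the rubber mat and its flip lid hangs open. Stand it back upright on its base on the mat and press its lid fully shut. Do not drop or throw the jug, and leave the bottles around it standing where they are.

Things in the scene. Friction and masses are not known exactly. Their poses are not given: they have to be found in the camera images.
- jug: Toppled, empty, square white plastic jug, 100 x 100 mm, 150 mm tall, 4 mm walls, 0.35 to 0.55 kg. Origin: centre of its base's underside. z: base to mouth (level at the start, roughly away from the robot; up when standing). -x: handle side (up at the start, so it lies on its +x side). Tipped about its base edge it balances some 55 deg from lying, then drops onto its base.
- handle_leg (a point): Middle of the mouth-side face of the handle's upper leg: 75 mm from the jug's axis (25 mm out from the wall), 122 mm above the base; axes as the jug's. The handle is a square D loop on the -x side, 16 mm wide (y): legs 14 mm thick, centred 25 and 115 mm above the base, stand out from the wall; a bar 88 to 102 mm from the jug's axis joins them.
- lid (a joint): Angle of the jug's flip lid, rad: 0 shut flat on the rim, 1.57 square to the mouth, stop at 1.75. A flat plate 104 x 104 x 8 mm on a stiff hinge (0.04 N m, about 0.4 N at the free edge): it stays where it is left and must be pressed all the way down. Pushed near the hinge it takes more force and may tip the jug.
- lid_hinge (a point): Middle of the lid's hinge, above the handle, 52 mm to -x of the jug's axis and 154 mm above its base, at half the lid's thickness (shut, the lid's top is 4 mm higher). The hinge line is the jug's y; at lid angle 0 the lid reaches from it towards the jug's +x, and opening swings it up and over towards the handle. Axes as the jug's.
- lid_edge (a point): Middle of the lid's free edge, farthest from the hinge, on its outer (top) face, 104 mm from the hinge; a small thumb tab stands 13 mm beyond it.
- mat: Flat black rubber mat, 440 x 440 mm, 4 mm thick, fixed to the shelf. Origin: centre of its underside, on the work surface; x and y along its sides.
- bottle_a: Standing brown glass bottle with metal cap, 76 mm across, 172 mm tall, beside the jug on the mat; origin: centre of its underside. Bystander.
- bottle_b: Standing clear bottle with metal cap, 72 mm across, 160 mm tall, on the mat; origin: centre of its underside. Bystander.
- bottle_c: Standing brown glass bottle with metal cap, 68 mm across, 150 mm tall, on the mat; origin: centre of its underside. Bystander.
- bottle_d: Standing grey plastic bottle with black cap, 72 mm across, 165 mm tall, on the mat; origin: centre of its underside. Bystander.
There are look-alikes about, which are no part of the job. What is shaped like the jug but orange is not meant.

How it is judged:
On the way:
1. the jug stands upright on the mat (angle between jug's own z axis and vertical below 0.06 rad and z of jug in the frame of mat below 0.01 m), for 0.2 s.
At the end, for the whole second after the job is handed in: The jug stands at rest on its base on the mat, its axis within 0.05 rad of vertical, its base within 4 mm of the mat's top and its centre within 175 mm of the mat's centre along each side of the mat; its lid is shut to less than 0.06 rad (angle between jug's own z axis and vertical below 0.05 rad and z of jug in the frame of mat below 0.008 m and x of jug in the frame of mat between -0.175 and 0.175 m and y of jug in the frame of mat between -0.175 and 0.175 m and value of joint lid below 0.06 rad and linear speed of jug below 0.02 m/s and angular speed of jug below 0.1 rad/s); the robot touches nothing.
It fails at once if the jug is dropped or thrown (faster than 1 m/s) (linear speed of jug above 1 m/s).
It fails at once if a bottle on the mat is tipped by more than 0.35 rad or shifted by more than 30 mm (angle between any of bottle_a, bottle_b, bottle_c, bottle_d's own z axis and vertical above 0.35 rad or distance of any of bottle_a, bottle_b, bottle_c, bottle_d from where it was at the start of the episode above 0.03 m).
It also fails if it takes over 50 s, if anything falls off the work surface, if the arm or the gripper's body presses on something with over 40 N, if the wrist force passes 120 N, or if a joint passes its speed limit or range.

## Working session

There is one attempt and no reset: what is moved stays moved. The work goes in short steps, Python scripts to look and compute and a tool call to move; the robot and the scene stay as the last step left them, time stands still between calls to the robot, and variables do not carry over. Pictures are saved under pics/ and viewed, at most 10 in all, crops included, and the job is handed in when it is done.

Besides the shell and the picture viewer there is one more tool, called as name([rows], argument=value, ...), one row to a line, values as JSON. step_arm: Moves the arm, as the interface text tells. Its arguments: {"type":"object","properties":{"steps":{"type":"array","items":{"type":"array","items":{"type":"number"}}},"force":{"type":"number"}},"required":["steps"]}

```bash
ls; mkdir -p pics; cat > h.py <<'E'
import numpy as np, cv2
from scipy.spatial.transform import Rotation as R
from plant import env, vision
def cam(n):
    c=vision.camera_info(n); K=np.array(c["intrinsics"])
    if n=="wrist":
        s=env.get_state(); T=np.eye(4); T[:3,:3]=R.from_euler('xyz',s['tcp_rot']).as_matrix(); T[:3,3]=s['ee_pos']
        return K,T@np.array(c["T_tool_cam"])
    Rm=cv2.Rodrigues(np.array(c["rvec"],float))[0]; T=np.eye(4); T[:3,:3]=Rm.T; T[:3,3]=-Rm.T@np.array(c["tvec"]).ravel()
    return K,T
def cloud(n):
    K,T=cam(n); im,d=vision.capture(n)
    v,u=np.mgrid[:420,:560]
    p=np.stack([(u-K[0,2])/K[0,0]*d,(v-K[1,2])/K[1,1]*d,d],-1)@T[:3,:3].T+T[:3,3]
    p[d==0]=np.nan
    return im,d,p
E
python3 - <<'E'
from h import *
s=env.get_state(); print(s)
print(env.pinch_z)
ims=[]
for n in ("top","scene"):
    im,d,p=cloud(n); np.savez(n+".npz",im=im,p=p); cv2.imwrite(f"pics/{n}0.png",im[...,::-1]); print(n,cam(n)[1].round(3).tolist())
E
```

```text
pics
{'time': 0.0, 'joint_pos': array([-1.16718968,  0.69001543, -0.19452084,  1.56629087,  0.15727507,
        0.90249928, -0.21510846]), 'dq': array([-9.39678925e-04,  6.02678968e-04,  3.06885331e-04,  1.00946712e-05,
       -2.29655265e-03, -5.65814242e-04, -2.09383163e-05]), 'effort': array([-4.12093514e-04, -5.27574027e+01, -1.26683347e+00, -1.53426844e+01,
       -5.25453652e-02,  6.86321320e-03,  1.82846484e-04]), 'ee_pos': array([0.22569292, 0.58210621, 0.2042048 ]), 'tcp_rot': array([-3.13977160e+00,  1.03338937e-04,  2.77184533e+00]), 'force': array([-0.57922765, -0.4424625 , -0.34691079]), 'moment': array([ 0.00240069,  0.00482301, -0.0092268 ]), 'grasp_force': 0.0, 'finger_gap': 1.0017290663579486}
0.0187
top [[-0.0, -0.996, 0.09, 0.517], [-1.0, 0.002, 0.018, -0.017], [-0.018, -0.09, -0.996, 1.048], [0.0, 0.0, 0.0, 1.0]]
scene [[-0.242, 0.605, -0.758, 1.291], [0.97, 0.168, -0.176, 0.171], [0.021, -0.778, -0.628, 0.68], [0.0, 0.0, 0.0, 1.0]]
```

View pics/top0.png

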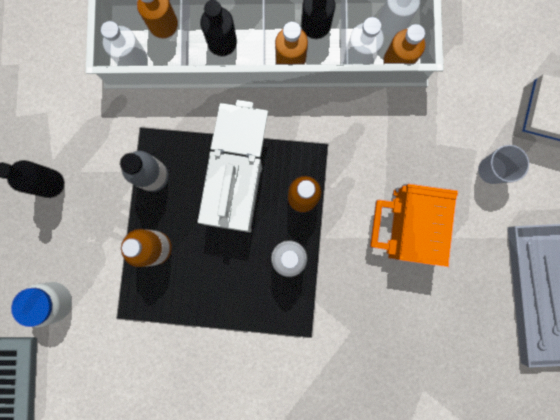

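View pics/scene0.png

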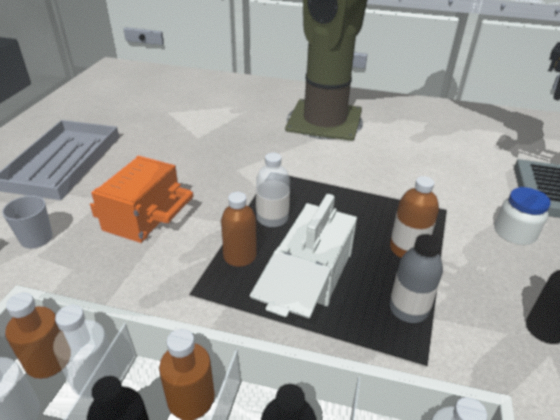

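The top view shows the jug at px (235,170), base edge towards the robot at (225,228), handle up. Its lid sticks out level past the mouth at (240,128). Bottles are at (304,192), (289,259), (145,170) and (145,247). Next I measure poses.

```bash
python3 - <<'E'
from h import *
z=np.load("top.npz"); im=z['im'].astype(int); p=z['p']
v,u=np.mgrid[:420,:560]
white=(im.min(-1)>140)&(u>190)&(u<280)&(v>95)&(v<240)&(p[...,2]>0.02)
for lo,hi in((.09,.115),(.115,.14),(.14,.17)):
    m=white&(p[...,2]>lo)&(p[...,2]<hi); q=p[m]
    r=cv2.minAreaRect(q[:,:2].astype(np.float32)*1000)
    print(lo,m.sum(),np.median(q[:,2]).round(4),r,cv2.boxPoints(r).round(0).tolist())
# handle, lid, wall parts
m=white&(p[...,2]>.09)&(p[...,2]<.115)
for a,b in((100,152),(160,235)):
    q=p[m&(v>a)&(v<b)]; r=cv2.minAreaRect(q[:,:2].astype(np.float32)*1000); print(a,np.median(q[:,2]),q[:,2].min(),q[:,2].max(),cv2.boxPoints(r).round(0).tolist(),r)
# lid plane
for a,b in((105,150),(165,225)):
    q=p[m&(v>a)&(v<b)]; A=np.c_[q[:,:2],np.ones(len(q))]; print('plane',np.linalg.lstsq(A,q[:,2],rcond=None)[0])
# mat
blk=(im.max(-1)<50)&(u>100)&(u<340)&(v>110)&(v<345)&(p[...,2]<.02)
q=p[blk]; r=cv2.minAreaRect(q[:,:2].astype(np.float32)*1000); print('mat',np.median(q[:,2]),r,cv2.boxPoints(r).round(0).tolist())
for n,(a,b) in dict(amber_r=(304,192),clear_r=(289,259),grey=(145,170),amberl=(145,247)).items():
    mm=(abs(u-a)<30)&(abs(v-b)<30)&(p[...,2]>.03)&~white; q=p[mm]; t=q[q[:,2]>q[:,2].max()-.008]
    print(n,q[:,2].max().round(3),np.median(t,0).round(3), q.min(0).round(3),q.max(0).round(3))
E
```

```text
0.09 5439 0.1033 ((695.2211303710938, 82.2357406616211), (104.70984649658203, 270.052001953125), 80.53895568847656) [[553.0, 53.0], [820.0, 8.0], [837.0, 112.0], [571.0, 156.0]]
0.115 77 0.1176 ((641.2138671875, 90.96650695800781), (77.99479675292969, 140.05072021484375), 81.4605941772461) [[566.0, 63.0], [705.0, 42.0], [716.0, 119.0], [578.0, 140.0]]
0.14 448 0.155 ((630.958251953125, 92.83965301513672), (16.502046585083008, 103.81211853027344), 80.6853256225586) [[578.0, 93.0], [681.0, 76.0], [684.0, 93.0], [581.0, 109.0]]
100 0.10290566702918202 0.09018267315867035 0.11449577093094743 [[702.0, 29.0], [820.0, 9.0], [837.0, 112.0], [719.0, 131.0]] ((769.5136108398438, 70.14785766601562), (104.05726623535156, 119.45068359375), 80.60914611816406)
160 0.10329156834365616 0.09005300233870872 0.1147373427095928 [[554.0, 52.0], [697.0, 29.0], [714.0, 132.0], [571.0, 156.0]] ((633.809814453125, 92.35598754882812), (104.81315612792969, 145.46766662597656), 80.66780090332031)
plane [-0.11793031  0.02035697  0.19201297]
plane [0.00156362 0.00040645 0.10229541]
mat 0.0033963109779850953 ((558.55126953125, 114.88963317871094), (435.9947509765625, 436.1859130859375), 84.54570770263672) [[321.0, -81.0], [755.0, -123.0], [796.0, 311.0], [362.0, 353.0]]
amber_r 0.158 [ 0.632 -0.066  0.153] [ 0.599 -0.097  0.03 ] [ 0.666 -0.032  0.158]
clear_r 0.168 [ 0.496 -0.032  0.163] [ 0.461 -0.067  0.079] [0.531 0.002 0.168]
grey 0.173 [0.682 0.277 0.168] [0.646 0.241 0.03 ] [0.717 0.314 0.173]
amberl 0.18 [0.517 0.269 0.175] [0.48  0.231 0.03 ] [0.556 0.307 0.18 ]
```

```bash
cat >> h.py <<'E'
def pose():
    s=env.get_state(); return np.array(s['ee_pos'])*1000,R.from_euler('xyz',s['tcp_rot'])
D=np.array([np.cos(.164),-np.sin(.164),0]); Y=np.array([-D[1],D[0],0])
def tool(th):  # tilt th: tool z leans toward robot; y along jug y
    z=-np.sin(th)*D+np.cos(th)*np.array([0,0,-1]); return R.from_matrix(np.c_[np.cross(Y,z),Y,z])
def plan(wps,p=None,r=None):
    if p is None: p,r=pose()
    for P,Rt,n in wps:
        P=np.array(P,float); rv=(r.inv()*Rt).as_rotvec(); st=(P-p)/n
        print(n,'rows; step mm',np.linalg.norm(st).round(1),'rad',np.linalg.norm(rv/n).round(3))
        for i in range(n):
            ri=r*R.from_rotvec(rv*i/n)
            print([*(ri.inv().apply(st)).round(1).tolist(),*(rv/n).round(3).tolist()])
        p,r=P,Rt
E
python3 - <<'E'
from h import *
print(tool(0).as_euler('xyz'))
plan([((260,560,275),R.from_euler('xyz',[np.pi,0,2.772]),3),((727,77,235),tool(.78),21)])
E
```

```text
[3.14159265 0.         2.97759265]
3 rows; step mm 27.2 rad 0.001
[-13.3, -2.8, -23.6, -0.001, 0.0, -0.0]
[-13.3, -2.8, -23.6, -0.001, 0.0, -0.0]
[-13.3, -2.8, -23.6, -0.001, 0.0, -0.0]
21 rows; step mm 32.0 rad 0.038
[-29.0, -13.4, 1.9, 0.004, 0.037, -0.009]
[-29.0, -13.7, 0.9, 0.004, 0.037, -0.009]
[-28.9, -13.9, -0.1, 0.004, 0.037, -0.009]
[-28.7, -14.2, -1.1, 0.004, 0.037, -0.009]
[-28.5, -14.5, -2.2, 0.004, 0.037, -0.009]
[-28.3, -14.8, -3.1, 0.004, 0.037, -0.009]
[-28.0, -15.0, -4.1, 0.004, 0.037, -0.009]
[-27.7, -15.3, -5.1, 0.004, 0.037, -0.009]
[-27.3, -15.6, -6.1, 0.004, 0.037, -0.009]
[-27.0, -15.9, -7.0, 0.004, 0.037, -0.009]
[-26.5, -16.1, -7.9, 0.004, 0.037, -0.009]
[-26.1, -16.4, -8.8, 0.004, 0.037, -0.009]
[-25.6, -16.7, -9.7, 0.004, 0.037, -0.009]
[-25.0, -17.0, -10.6, 0.004, 0.037, -0.009]
[-24.5, -17.2, -11.5, 0.004, 0.037, -0.009]
[-23.9, -17.5, -12.3, 0.004, 0.037, -0.009]
[-23.2, -17.8, -13.1, 0.004, 0.037, -0.009]
[-22.6, -18.0, -13.9, 0.004, 0.037, -0.009]
[-21.9, -18.3, -14.6, 0.004, 0.037, -0.009]
[-21.1, -18.6, -15.4, 0.004, 0.037, -0.009]
[-20.4, -18.8, -16.0, 0.004, 0.037, -0.009]
```

step_arm([
  [-13, -3, -24, 0, 0, 0, 88],
  [-13, -3, -24, 0, 0, 0, 88],
  [-13, -3, -24, 0, 0, 0, 88],
  [-29, -13, 2, 0.004, 0.037, -0.009, 88],
  [-29, -14, 1, 0.004, 0.037, -0.009, 88],
  [-29, -14, 0, 0.004, 0.037, -0.009, 88],
  [-29, -14, -1, 0.004, 0.037, -0.009, 88],
  [-29, -14, -2, 0.004, 0.037, -0.009, 88],
], force=40)

```text
time: 0.77
ee_pos: [0.3718, 0.4441, 0.2666]
tcp_rot: [-3.125, -0.187, 2.816]
force: [0.7, -0.3, -0.2]
finger_gap: 0.999
grasp_force: 0.0
```

step_arm([
  [-28, -15, -3, 0.004, 0.037, -0.009, 88],
  [-28, -15, -4, 0.004, 0.037, -0.009, 88],
  [-28, -15, -5, 0.004, 0.037, -0.009, 88],
  [-27, -16, -6, 0.004, 0.037, -0.009, 88],
  [-27, -16, -7, 0.004, 0.037, -0.009, 88],
  [-27, -16, -8, 0.004, 0.037, -0.009, 88],
  [-26, -16, -9, 0.004, 0.037, -0.009, 88],
  [-26, -17, -10, 0.004, 0.037, -0.009, 88],
])

```text
time: 1.43
ee_pos: [0.5499, 0.2592, 0.2512]
tcp_rot: [-3.116, -0.485, 2.885]
force: [0.4, 0.0, -0.1]
finger_gap: 1.0
grasp_force: 0.0
```

step_arm([
  [-25, -17, -11, 0.004, 0.037, -0.009, 88],
  [-24, -17, -11, 0.004, 0.037, -0.009, 88],
  [-24, -17, -12, 0.004, 0.037, -0.009, 88],
  [-23, -18, -13, 0.004, 0.037, -0.009, 88],
  [-23, -18, -14, 0.004, 0.037, -0.009, 88],
  [-22, -18, -15, 0.004, 0.037, -0.009, 88],
  [-21, -19, -15, 0.004, 0.037, -0.009, 88],
  [-20, -19, -16, 0.004, 0.037, -0.009, 88],
])

```text
time: 2.1
ee_pos: [0.6445, 0.0789, 0.2062]
tcp_rot: [3.125, -0.705, 2.962]
force: [-0.7, 0.1, 0.3]
finger_gap: 0.995
grasp_force: 0.0
```

```bash
python3 - <<'E'
from h import *
s=env.get_state(); print(s['joint_pos'].round(3),s['ee_pos'],s['tcp_rot'],s['dq'].round(3))
im,d,p=cloud("wrist"); cv2.imwrite("pics/w0.png",im[...,::-1]); print(cam("wrist")[1].round(3).tolist())
s=env.get_state(); print(s['joint_pos'].round(3),s['ee_pos'],s['tcp_rot'],s['dq'].round(3))
E
```

```text
[-0.076  1.233 -0.066  0.491 -0.169  2.089  1.232] [0.64454202 0.07885784 0.20624138] [ 3.12458123 -0.70543101  2.96176744] [0.329 0.124 0.134 0.128 0.043 0.001 0.54 ]
[[0.194, 0.884, -0.425, 0.71], [0.981, -0.172, 0.091, 0.058], [0.007, -0.435, -0.9, 0.382], [0.0, 0.0, 0.0, 1.0]]
[-0.069  1.235 -0.062  0.494 -0.167  2.088  1.234] [0.64377754 0.07242831 0.20393726] [ 3.13257887 -0.70928132  2.95102535] [ 0.    -0.009 -0.014  0.009  0.004 -0.001 -0.103]
```

View pics/w0.png

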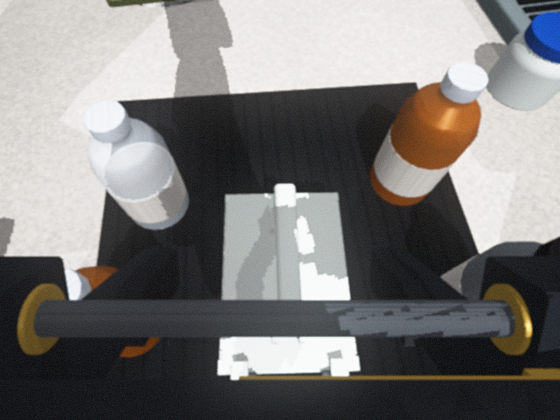

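The wrist view shows the bar (287,240) between the fingers. Joint 6 is at its limit, so I use a tilt of 0.65.

```bash
python3 - <<'E'
from h import *
plan([((647,90,165),tool(.64),4),((645,90.5,134),tool(.64),3)])
E
```

```text
4 rows; step mm 10.7 rad 0.019
[-6.3, 4.4, 7.5, 0.006, -0.017, -0.005]
[-6.2, 4.4, 7.5, 0.006, -0.017, -0.005]
[-6.1, 4.4, 7.6, 0.006, -0.017, -0.005]
[-6.0, 4.4, 7.7, 0.006, -0.017, -0.005]
3 rows; step mm 10.4 rad 0.0
[-5.6, 0.1, 8.7, 0.0, 0.0, 0.0]
[-5.6, 0.1, 8.7, 0.0, 0.0, 0.0]
[-5.6, 0.1, 8.7, 0.0, 0.0, 0.0]
```

step_arm([
  [-6, 4.4, 7.5, 0.006, -0.017, -0.005, 88],
  [-6, 4.4, 7.5, 0.006, -0.017, -0.005, 88],
  [-6, 4.4, 7.5, 0.006, -0.017, -0.005, 88],
  [-6, 4.4, 7.5, 0.006, -0.017, -0.005, 88],
  [0, 0, 0, 0, 0, 0, 88],
])

```text
time: 2.57
ee_pos: [0.6465, 0.0998, 0.1688]
tcp_rot: [3.131, -0.638, 2.989]
force: [1.1, 0.9, 0.1]
finger_gap: 0.998
grasp_force: 0.0
```

```bash
python3 - <<'E'
from h import *
s=env.get_state(); print(s['joint_pos'].round(3))
plan([((645,90.5,134),tool(.64),4)])
E
```

```text
[-0.112  1.205 -0.066  0.629 -0.138  1.916  1.254]
4 rows; step mm 9.0 rad 0.003
[-5.2, -2.4, 7.0, 0.001, 0.0, 0.002]
[-5.2, -2.4, 7.0, 0.001, 0.0, 0.002]
[-5.2, -2.4, 7.0, 0.001, 0.0, 0.002]
[-5.2, -2.4, 7.0, 0.001, 0.0, 0.002]
```

step_arm([
  [-5, -2.4, 7, 0, 0, 0.003, 88],
  [-5, -2.4, 7, 0, 0, 0.003, 88],
  [-5, -2.4, 7, 0, 0, 0.003, 88],
  [-5, -2.4, 7, 0, 0, 0.003, 88],
  [0, 0, 0, 0, 0, 0, 88],
])

```text
time: 2.98
ee_pos: [0.6446, 0.0872, 0.1333]
tcp_rot: [-3.14, -0.639, 2.969]
force: [-1.4, -0.7, 0.2]
finger_gap: 0.997
grasp_force: 0.0
```

```bash
python3 - <<'E'
from h import *
plan([((645,90.5,134),tool(.64),1)])
im,d,p=cloud("scene"); im=im[150:350,180:480]; cv2.imwrite("pics/s1.png",cv2.resize(im[...,::-1],(750,500)))
E
```

```text
1 rows; step mm 3.4 rad 0.008
[0.5, 3.3, -0.5, 0.003, 0.001, -0.007]
```

View pics/s1.png

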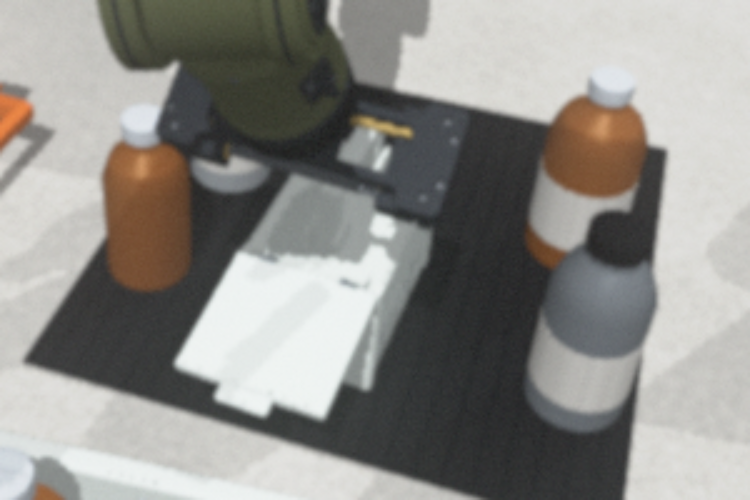

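The gripper is over the handle and the jug hasn't moved (lid at (290,330) in the crop). I centre and close.

step_arm([
  [0, 3, 0, 0, 0, -0.006, 88],
  [0, 0, 0, 0, 0, 0, 40],
  [0, 0, 0, 0, 0, 0, 10],
  [0, 0, 0, 0, 0, 0, 5],
  [0, 0, 0, 0, 0, 0, 5],
  [0, 0, 0, 0, 0, 0, 5],
  [0, 0, 0, 0, 0, 0, 5],
], force=25)

```text
time: 3.62
ee_pos: [0.6463, 0.0916, 0.1358]
tcp_rot: [3.136, -0.635, 2.979]
force: [-0.2, 0.1, 0.4]
finger_gap: 0.566
grasp_force: 0.0
```

```bash
cat >> h.py <<'E'
E0=np.array([562,104,4.])
def G(a,zg=95,xg=95): return E0+D*(zg*np.cos(a)-(50+xg)*np.sin(a))+np.array([0,0,1])*(zg*np.sin(a)+(50+xg)*np.cos(a))
E
python3 - <<'E'
from h import *
p,r=pose(); g=p-18.7*r.apply([0,0,1]); print('grasp',g,'expect',G(0)); off=g-G(0)
print(env.get_state()['force'],env.get_state()['finger_gap'],env.get_state()['grasp_force'])
w=[];
for a in np.deg2rad(np.arange(4,93,4)):
    th=max(.64-a,-.08); t=tool(th); w.append((G(a)+off+18.7*t.apply([0,0,1])+[0,0,min(1.5,a*3)],t,1))
import io,contextlib
f=io.StringIO()
with contextlib.redirect_stdout(f): plan(w,p,r)
print('\n'.join(l for l in f.getvalue().split('\n') if l.startswith('[')))
E
```

```text
grasp [657.20669362  89.75866749 150.89531825] expect [655.72530087  88.48974609 149.        ]
[-0.24352278  0.14093244  0.37270305] 0.5664091510876276 0.0
[11.0, -0.1, 0.9, 0.004, -0.065, 0.001]
[10.9, 0.0, 0.9, 0.0, -0.07, 0.0]
[10.8, 0.0, 0.9, -0.0, -0.07, -0.0]
[10.8, 0.0, 0.9, -0.0, -0.07, 0.0]
[10.8, -0.0, 0.9, -0.0, -0.07, -0.0]
[10.8, -0.0, 0.9, 0.0, -0.07, 0.0]
[10.8, -0.0, 0.9, 0.0, -0.07, 0.0]
[10.7, 0.0, 1.1, -0.0, -0.07, 0.0]
[10.7, 0.0, 1.1, 0.0, -0.07, 0.0]
[10.7, -0.0, 1.1, -0.0, -0.07, -0.0]
[11.6, -0.0, 1.1, 0.0, -0.022, 0.0]
[12.0, -0.0, 1.7, 0.0, 0.0, 0.0]
[11.8, 0.0, 2.6, 0.0, 0.0, 0.0]
[11.6, 0.0, 3.4, 0.0, 0.0, 0.0]
[11.4, 0.0, 4.2, 0.0, 0.0, 0.0]
[11.0, 0.0, 5.0, 0.0, 0.0, 0.0]
[10.7, 0.0, 5.7, 0.0, 0.0, 0.0]
[10.2, -0.0, 6.4, 0.0, 0.0, 0.0]
[9.8, 0.0, 7.1, 0.0, 0.0, 0.0]
[9.2, -0.0, 7.8, 0.0, 0.0, 0.0]
[8.7, 0.0, 8.4, 0.0, 0.0, 0.0]
[8.1, 0.0, 9.0, 0.0, 0.0, 0.0]
[7.4, -0.0, 9.6, 0.0, 0.0, 0.0]
```

step_arm([
  [0, 0, 0, 0, 0, 0, 5],
  [0, 0, 0, 0, 0, 0, 5],
  [0, 0, 0, 0, 0, 0, 5],
  [0, 0, 0, 0, 0, 0, 5],
  [0, 0, 0, 0, 0, 0, 5],
  [0, 0, 0, 0, 0, 0, 5],
  [0, 0, 0, 0, 0, 0, 5],
  [0, 0, 0, 0, 0, 0, 5],
])

```text
time: 4.28
ee_pos: [0.6462, 0.0917, 0.1357]
tcp_rot: [3.136, -0.635, 2.979]
force: [0.2, 0.3, -0.3]
finger_gap: 0.056
grasp_force: 0.0
```

The fingers closed to 5 mm with no grip force, so I look.

```bash
python3 - <<'E'
from h import *
print(env.get_state()['finger_gap'])
im,d,p=cloud("wrist"); im2,_,p2=cloud("scene"); np.savez("w1.npz",im=im,p=p,p2=p2)
cv2.imwrite("pics/c1.png",np.hstack([cv2.resize(im[150:420,130:430],(400,360)),cv2.resize(im2[170:305,270:420],(400,360))])[...,::-1])
E
```

```text
0.05608542428052475
```

View pics/c1.png

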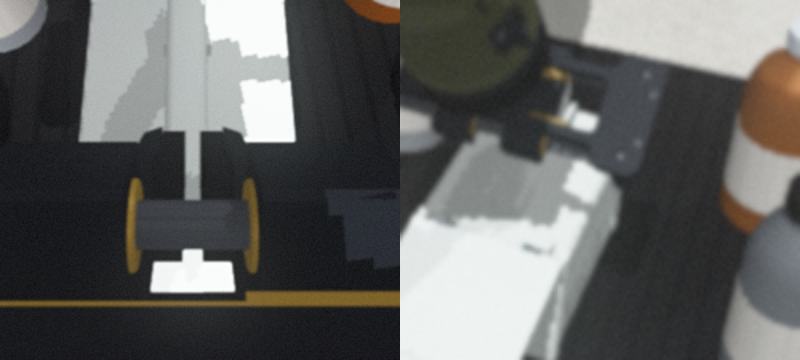

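```bash
python3 - <<'E'
from h import *
z=np.load("w1.npz"); p=z['p']; pp,r=pose()
def at(u,v):
    U=int(130+u*.75); V=int(150+v*.75); q=p[V,U]*1000; print((u,v),q.round(0), 'tool',r.inv().apply(q-pp).round(0))
for u,v in((187,20),(187,60),(187,120),(193,150),(193,185),(193,255),(170,275),(160,160),(225,160),(160,135),(190,225),(250,60),(100,100)): at(u,v)
E
```

```text
(187, 20) [611.  95. 156.] tool [40. -3.  5.]
(187, 60) [629.  92. 157.] tool [27. -3. -7.]
(187, 120) [652.  88. 155.] tool [  7.  -2. -19.]
(193, 150) [663.  88. 155.] tool [ -2.  -0. -26.]
(193, 185) [675.  86. 154.] tool [-12.  -0. -32.]
(193, 255) [697.  83. 103.] tool [-61.  -0.  -5.]
(170, 275) [704.  72. 104.] tool [-67. -10. -10.]
(160, 160) [672.  77. 187.] tool [  8. -10. -58.]
(225, 160) [675.  96. 187.] tool [  8.   9. -57.]
(160, 135) [661.  78. 174.] tool [  9. -11. -41.]
(190, 225) [694.  82. 242.] tool [  24.   -1. -114.]
(250, 60) [611. 127. 104.] tool [14. 29. 50.]
(100, 100) [620.  50. 104.] tool [ -3. -46.  37.]
```

```bash
python3 - <<'E'
from h import *
z=np.load("w1.npz"); p=z['p']; pp,r=pose(); im=z['im'].astype(int)
q=r.inv().apply((p.reshape(-1,3)*1000-pp)).reshape(p.shape)
for v in range(238,262,3):
    print(v,[ (u,*q[v,u].round(0).astype(int).tolist(),int(im[v,u].mean())) for u in (236,244,252,262,270,276,283,292,305,314)])
print(vision.camera_info("wrist")["T_tool_cam"])
E
```

```text
238 [(236, -11, -25, 32, 150), (244, -11, -20, 33, 160), (252, -11, -15, 33, 176), (262, 8, -6, -19, 183), (270, 8, -2, -19, 183), (276, 8, 0, -19, 191), (283, 7, 4, -18, 177), (292, -11, 11, 33, 188), (305, -11, 20, 33, 189), (314, -11, 26, 34, 248)]
241 [(236, -12, -25, 31, 155), (244, -12, -20, 31, 170), (252, -12, -15, 31, 181), (262, 6, -6, -19, 188), (270, 6, -2, -19, 188), (276, 6, 0, -19, 186), (283, 6, 4, -20, 180), (292, -12, 11, 30, 181), (305, -12, 20, 32, 188), (314, -12, 25, 31, 243)]
244 [(236, -14, -25, 29, 151), (244, -14, -20, 30, 172), (252, -14, -15, 30, 172), (262, 5, -6, -20, 181), (270, 5, -2, -20, 187), (276, 5, 0, -20, 188), (283, 5, 4, -20, 183), (292, -14, 11, 30, 187), (305, -14, 19, 30, 191), (314, -14, 25, 29, 238)]
247 [(236, -15, -25, 29, 155), (244, 9, -14, -36, 117), (252, 8, -10, -33, 128), (262, 4, -6, -21, 171), (270, 4, -2, -21, 186), (276, 4, 0, -21, 185), (283, 4, 4, -20, 163), (292, -15, 11, 29, 170), (305, 10, 13, -37, 143), (314, -15, 25, 28, 210)]
250 [(236, -17, -25, 28, 148), (244, 10, -13, -40, 45), (252, 7, -10, -33, 53), (262, 8, -6, -
[... 441 characters left out ...]
1), (252, 8, -10, -43, 45), (262, 9, -6, -44, 40), (270, 0, -2, -24, 184), (276, 0, 0, -23, 183), (283, 8, 3, -43, 45), (292, 8, 7, -43, 49), (305, 10, 12, -46, 53), (314, 9, 16, -45, 165)]
259 [(236, 9, -16, -49, 40), (244, 10, -13, -50, 46), (252, 8, -10, -46, 40), (262, 8, -5, -46, 39), (270, -1, -2, -24, 178), (276, -1, 0, -25, 186), (283, 8, 3, -47, 43), (292, 8, 7, -46, 44), (305, 10, 12, -51, 55), (314, 10, 16, -50, 51)]
[[ 4.83597367e-04 -9.66546488e-01 -2.56491039e-01  6.47497361e-02]
 [ 9.99999750e-01  5.99687195e-04 -3.74392441e-04 -4.59048278e-04]
 [ 5.15682091e-04 -2.56490794e-01  9.66546536e-01 -1.79497718e-01]
 [ 0.00000000e+00  0.00000000e+00  0.00000000e+00  1.00000000e+00]]
```

The wrist depth shows the finger ends at tool z ≈ -34 mm, above the bar, so the fingers are about 35 mm short of the reported TCP. I open, advance 35 mm along the tool and close again.

step_arm([
  [0, 0, 0, 0, 0, 0, 44],
  [0, 0, 0, 0, 0, 0, 44],
  [0, 0, 0, 0, 0, 0, 44],
  [0, 0, 0, 0, 0, 0, 44],
  [0, -1, 5, 0, 0, 0, 44],
  [0, 0, 6, 0, 0, 0, 44],
  [0, 0, 8, 0, 0, 0, 44],
  [0, 0, 8, 0, 0, 0, 44],
])

```text
time: 5.05
ee_pos: [0.6299, 0.0933, 0.1135]
tcp_rot: [3.136, -0.635, 2.979]
force: [-0.0, -0.1, -0.2]
finger_gap: 0.499
grasp_force: 0.0
```

step_arm([
  [0, 0, 8, 0, 0, 0, 44],
  [0, 0, 0, 0, 0, 0, 5],
  [0, 0, 0, 0, 0, 0, 5],
  [0, 0, 0, 0, 0, 0, 5],
  [0, 0, 0, 0, 0, 0, 5],
  [0, 0, 0, 0, 0, 0, 5],
  [0, 0, 0, 0, 0, 0, 5],
  [0, 0, 0, 0, 0, 0, 5],
])

```text
time: 5.72
ee_pos: [0.626, 0.0936, 0.1077]
tcp_rot: [3.137, -0.634, 2.979]
force: [0.9, -1.2, 0.6]
finger_gap: 0.179
grasp_force: 25.0
```

```bash
python3 - <<'E'
from h import *
s=env.get_state(); print(s)
E
```

```text
{'time': 5.7167, 'joint_pos': array([-0.10314294,  1.20587332, -0.06790984,  0.81248493, -0.12448572,
        1.73027137,  1.27776041]), 'dq': array([-0.00092073, -0.00054048,  0.00113761,  0.00038674, -0.0006424 ,
       -0.00106444,  0.00291947]), 'effort': array([-1.19436096e+00, -6.97522473e+01, -3.65604088e-01, -1.52298939e+01,
       -1.12041771e+00,  2.16809593e+00, -3.71134642e-02]), 'ee_pos': array([0.62600603, 0.09358911, 0.10773846]), 'tcp_rot': array([ 3.13709513, -0.63429596,  2.97859519]), 'force': array([ 0.94810107, -1.17458079,  0.57751475]), 'moment': array([-0.2555038 , -0.56028784,  0.23277645]), 'grasp_force': 24.980497397482395, 'finger_gap': 0.17943141948910168}
```

Gripped at 15.8 mm with 25 N. Next I plan the tipping arc about the base edge.

```bash
cat > arc.py <<'E'
from h import *
import sys
def go(a0,a1,da,thmin=0.0,lift=1.5,g0=None):
    p,r=pose(); g=p-53*r.apply([0,0,1]); zg=(g-E0)@D; hg=g[2]-4; lat=(g-E0)@Y
    if g0 is not None: zg,hg,lat=g0
    print('jug coords',zg,hg,lat)
    w=[]
    for a in np.deg2rad(np.arange(a0+da,a1+.1,da)):
        t=tool(max(.634-a,thmin)); gg=E0+D*(zg*np.cos(a)-hg*np.sin(a))+Y*lat+np.array([0,0,1])*(zg*np.sin(a)+hg*np.cos(a)+lift)
        w.append((gg+53*t.apply([0,0,1]),t,1))
    import io,contextlib
    f=io.StringIO()
    with contextlib.redirect_stdout(f): plan(w,p,r)
    print('\n'.join(l for l in f.getvalue().split('\n') if l.startswith('[')))
E
python3 -c "
from arc import *
go(0,92,4,lift=1)"
```

```text
jug coords 96.25521342465126 146.4289483628305 -0.028083239142223937
[9.1, -0.2, 0.1, 0.004, -0.07, 0.001]
[8.5, -0.0, 0.9, 0.0, -0.07, -0.0]
[8.5, -0.0, 0.9, 0.0, -0.07, 0.0]
[8.5, 0.0, 0.9, -0.0, -0.07, 0.0]
[8.5, 0.0, 0.9, 0.0, -0.07, -0.0]
[8.5, -0.0, 0.9, 0.0, -0.07, 0.0]
[8.5, 0.0, 0.9, 0.0, -0.07, -0.0]
[8.5, -0.0, 0.9, 0.0, -0.07, 0.0]
[8.5, -0.0, 0.9, -0.0, -0.07, 0.0]
[11.9, -0.0, 1.1, -0.0, -0.006, 0.0]
[12.1, 0.0, 1.8, 0.0, 0.0, 0.0]
[11.9, -0.0, 2.7, 0.0, 0.0, 0.0]
[11.7, 0.0, 3.5, 0.0, 0.0, 0.0]
[11.4, -0.0, 4.3, 0.0, 0.0, 0.0]
[11.1, -0.0, 5.1, 0.0, 0.0, 0.0]
[10.7, -0.0, 5.9, 0.0, 0.0, 0.0]
[10.3, 0.0, 6.6, 0.0, 0.0, 0.0]
[9.8, -0.0, 7.3, 0.0, 0.0, 0.0]
[9.3, 0.0, 8.0, 0.0, 0.0, 0.0]
[8.7, 0.0, 8.6, 0.0, 0.0, 0.0]
[8.1, 0.0, 9.2, 0.0, 0.0, 0.0]
[7.4, 0.0, 9.7, 0.0, 0.0, 0.0]
[6.7, 0.0, 10.2, 0.0, 0.0, 0.0]
```

step_arm([
  [9, 0, 0, 0, -0.07, 0, 5],
  [8.5, 0, 0.9, 0, -0.07, 0, 5],
  [8.5, 0, 0.9, 0, -0.07, 0, 5],
  [8.5, 0, 0.9, 0, -0.07, 0, 5],
  [8.5, 0, 0.9, 0, -0.07, 0, 5],
], force=25)

```text
time: 6.13
ee_pos: [0.5867, 0.1009, 0.1248]
tcp_rot: [3.136, -0.281, 2.978]
force: [-0.1, 0.1, -3.4]
finger_gap: 0.175
grasp_force: 25.0
```

step_arm([
  [8.5, 0, 0.9, 0, -0.07, 0, 5],
  [8.5, 0, 0.9, 0, -0.07, 0, 5],
  [8.5, 0, 0.9, 0, -0.07, 0, 5],
  [8.5, 0, 0.9, 0, -0.07, 0, 5],
  [0, 0, 0, 0, 0, 0, 5],
])

```text
time: 6.55
ee_pos: [0.5456, 0.1074, 0.1268]
tcp_rot: [3.139, -0.013, 2.98]
force: [-1.6, 0.6, -2.9]
finger_gap: 0.176
grasp_force: 25.0
```

```bash
python3 - <<'E'
from h import *
s=env.get_state(); print(s['joint_pos'].round(3),s['force'],s['moment'])
im,d,p=cloud("scene"); np.savez("s2.npz",im=im,p=p); cv2.imwrite("pics/s2.png",im[...,::-1])
E
```

```text
[-0.273  0.711  0.002  1.845 -0.015  0.596  1.15 ] [-1.59665365  0.6262206  -2.92533265] [-0.01330071  0.35806783 -0.03197197]
```

View pics/s2.png

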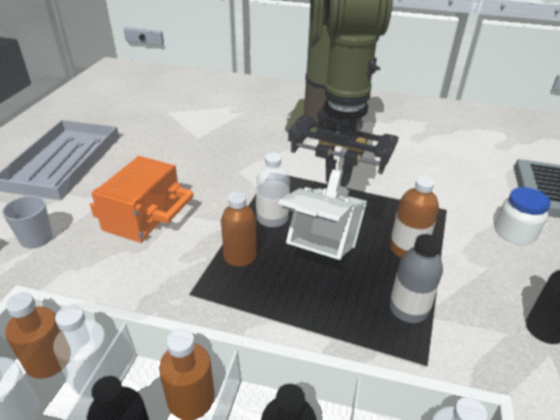

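The jug is tilted about 36° in the grip at (335,215), with the lid still open. I continue the arc and let the bar pivot in the pads under lighter grip.

step_arm([
  [6, 0, 0.5, 0, 0, 0, 5],
  [6, 0, 0.5, 0, 0, 0, 5],
  [12, 0, 2, 0, 0, 0, 5],
  [12, 0, 2.7, 0, 0, 0, 5],
  [11.7, 0, 3.5, 0, 0, 0, 5],
  [11.4, 0, 4.3, 0, 0, 0, 5],
], force=14)

```text
time: 7.1
ee_pos: [0.5006, 0.1161, 0.1168]
tcp_rot: [3.133, 0.005, 2.974]
force: [0.8, -1.6, 20.1]
finger_gap: 0.173
grasp_force: 14.0
```

step_arm([
  [11, 0, 5, 0, 0, 0, 5],
  [10.7, 0, 6, 0, 0, 0, 5],
  [10.3, 0, 6.6, 0, 0, 0, 5],
  [0, 0, 0, 0, 0, 0, 5],
])

```text
time: 7.43
ee_pos: [0.4629, 0.122, 0.0975]
tcp_rot: [3.136, -0.006, 2.976]
force: [-2.8, 0.7, 11.9]
finger_gap: 0.18
grasp_force: 14.0
```

```bash
python3 - <<'E'
from h import *
s=env.get_state(); print(s['joint_pos'].round(3),s['force'],s['moment'])
im,d,p=cloud("scene"); np.savez("s3.npz",im=im,p=p); cv2.imwrite("pics/s3.png",cv2.resize(im[100:310,200:480,::-1],(700,525)))
E
```

```text
[-0.351  0.691  0.004  2.1   -0.029  0.353  1.085] [-2.79923581  0.72613348 11.90888441] [ 0.03621105  0.34835457 -0.02336935]
```

View pics/s3.png

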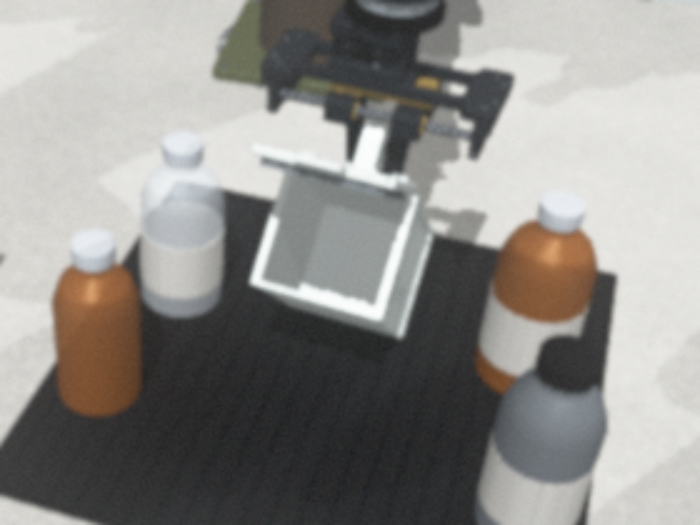

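```bash
python3 - <<'E'
from h import *
z=np.load("s3.npz"); p=z['p']*1000
for u,v in((262,280),(385,310),(400,250),(411,205),(280,195),(340,170),(405,325),(425,240),(265,155)):
    U,V=round(200+u/2.5),round(100+v/2.5); q=p[V-1:V+2,U-1:U+2].reshape(-1,3)-E0; q=q[np.argsort(q@[1,0,.8])[-4]]
    print((u,v),'D,Y,up',(q@D).round(),(q@Y).round(),q[2].round())
pp,r=pose(); g=pp-53*r.apply([0,0,1])-E0; print('pinch',g@D,g@Y,g[2], 'r',np.hypot(g@D,g[2]),'alpha',np.degrees(np.arctan2(g[2],g@D)-np.arctan2(146.4,96.3)))
E
```

```text
(262, 280) D,Y,up 33.0 -44.0 104.0
(385, 310) D,Y,up 9.0 51.0 91.0
(400, 250) D,Y,up 2.0 54.0 143.0
(411, 205) D,Y,up -23.0 51.0 170.0
(280, 195) D,Y,up -10.0 -45.0 154.0
(340, 170) D,Y,up 68.0 16.0 244.0
(405, 325) D,Y,up -82.0 53.0 -1.0
(425, 240) D,Y,up -116.0 51.0 74.0
(265, 155) D,Y,up 59.0 -36.0 234.0
pinch -99.18916974519816 1.458420077498366 146.7495982418684 r 177.12689230856932 alpha 67.391454209548
```

The rim points show the jug still at about 36°. The pads didn't slip, and the base edge slid ~95 mm towards the robot. I'll grip firmly, carry it back out while tilting the tool to -0.25 (jug ≈50°), set the edge down, then finish with a light grip.

```bash
python3 - <<'E'
from h import *
p,r=pose(); up=np.array([0,0,1]); gp=p+53*up*1
t=tool(-.25); g=E0-52*D+1*Y+up*185; P=g+53*t.apply([0,0,1])
plan([(p+up*20,r,2),(P,t,7)])
E
```

```text
2 rows; step mm 10.0 rad 0.0
[0.0, 0.1, -10.0, 0.0, 0.0, 0.0]
[0.0, 0.1, -10.0, 0.0, 0.0, 0.0]
7 rows; step mm 9.1 rad 0.036
[-8.6, -0.1, -2.9, 0.001, -0.036, -0.0]
[-8.7, -0.1, -2.6, 0.001, -0.036, -0.0]
[-8.8, -0.1, -2.2, 0.001, -0.036, -0.0]
[-8.9, -0.1, -1.9, 0.001, -0.036, -0.0]
[-9.0, -0.1, -1.6, 0.001, -0.036, -0.0]
[-9.0, -0.1, -1.3, 0.001, -0.036, -0.0]
[-9.1, -0.1, -0.9, 0.001, -0.036, -0.0]
```

step_arm([
  [0, 0, -4, 0, 0, 0, 5],
  [0, 0, -8, 0, 0, 0, 5],
  [0, 0, -8, 0, 0, 0, 5],
  [0, 0, 0, 0, 0, 0, 5],
], force=40)

```text
time: 7.82
ee_pos: [0.4649, 0.1214, 0.118]
tcp_rot: [3.136, -0.003, 2.976]
force: [0.7, -1.8, -3.6]
finger_gap: 0.17
grasp_force: 40.0
```

step_arm([
  [-8.5, 0, -3, 0.001, -0.036, 0, 5],
  [-8.5, 0, -2.6, 0.001, -0.036, 0, 5],
  [-9, 0, -2.2, 0.001, -0.036, 0, 5],
  [-9, 0, -1.9, 0.001, -0.036, 0, 5],
  [-9, 0, -1.6, 0.001, -0.036, 0, 5],
  [-9, 0, -1.3, 0.001, -0.036, 0, 5],
  [-9, 0, -0.9, 0.001, -0.036, 0, 5],
  [0, 0, 0, 0, 0, 0, 5],
])

```text
time: 8.48
ee_pos: [0.5234, 0.1116, 0.1367]
tcp_rot: [-3.139, 0.248, 2.977]
force: [-0.7, 0.1, -2.5]
finger_gap: 0.171
grasp_force: 40.0
```

```bash
cat > jp.py <<'E'
from h import *
# jug tilt: fit side face (+Y side) plane-in-plane: rim/wall points of white in scene view
def jug(save=None):
    s=env.get_state(); print('q',s['joint_pos'].round(3),'F',s['force'].round(1),'M',s['moment'].round(2))
    im,d,p=cloud("scene"); q=p*1000-E0; a,b,c=q@D,q@Y,q[...,2]
    if save: cv2.imwrite("pics/"+save,cv2.resize(im[80:290,200:480,::-1],(700,525)))
    w=(im.min(-1)>105)&(abs(a)<260)&(c>2)&(c<300)
    m=w&(b>46)&(b<62)  # left side face, includes rim edge
    pts=np.c_[a[m],c[m]].astype(np.float32)
    print('n',len(pts)); r=cv2.minAreaRect(pts); print('side face (D,up) rect',np.round(r[0]),np.round(r[1]),round(r[2],1),cv2.boxPoints(r).round(0).tolist())
    pp,rr=pose(); g=pp-53*rr.apply([0,0,1])-E0; print('pinch',(g@D).round(1),(g@Y).round(1),g[2].round(1),'tool tilt',-rr.as_euler('xyz')[1].round(3))
E
python3 -c "
from jp import *
jug('s4.png')"
```

```text
q [-0.514  0.63   0.205  2.156  0.039  0.151  1.007] F [-0.7  0.1 -2.5] M [0.12 0.51 0.03]
n 1067
side face (D,up) rect [ 11. 169.] [185. 238.] 7.8 [[-97.0, 275.0], [-64.0, 39.0], [119.0, 64.0], [87.0, 300.0]]
pinch -52.8 1.2 183.8 tool tilt -0.246
```

View pics/s4.png

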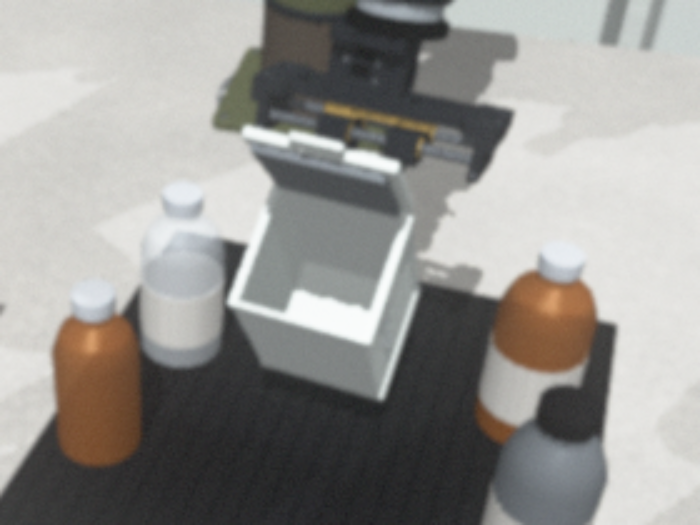

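The jug is now held well tilted: rim corners at (235,300), (372,343), (408,222), bottom edge at (383,393). I measure its tilt from these.

```bash
python3 - <<'E'
from h import *
im,d,p=cloud("scene"); p=p*1000
for u,v in((240,300),(370,335),(407,228),(268,222),(382,385),(274,360),(300,345),(330,325),(340,370),(414,285)):
    U,V=round(200+u/2.5),round(80+v/2.5); q=np.nanmedian(p[V-1:V+2,U-1:U+2].reshape(-1,3),0)-E0
    print((u,v),'D,Y,up',(q@D).round(),(q@Y).round(),q[2].round())
# front face plane
q=p-E0; a,b,c=q@D,q@Y,q[...,2]
v,u=np.mgrid[:420,:560]
poly=np.array([[(262-0)/2.5+200,(325)/2.5+80],[360/2.5+200,352/2.5+80],[375/2.5+200,380/2.5+80],[278/2.5+200,355/2.5+80]]).astype(np.int32)
m=np.zeros((420,560),np.uint8); cv2.fillPoly(m,[poly],1); m=m>0
A=np.c_[b[m],c[m],np.ones(m.sum())]; k=np.linalg.lstsq(A,a[m],rcond=None)[0]; print('front face a = ',k,'alpha from vertical lean deg',np.degrees(np.arctan(k[1])))
E
```

```text
(240, 300) D,Y,up 79.0 -45.0 165.0
(370, 335) D,Y,up 83.0 52.0 169.0
(407, 228) D,Y,up 14.0 53.0 217.0
(268, 222) D,Y,up 33.0 -44.0 204.0
(382, 385) D,Y,up -1.0 50.0 54.0
(274, 360) D,Y,up 16.0 -36.0 63.0
(300, 345) D,Y,up 61.0 -3.0 123.0
(330, 325) D,Y,up -33.0 -7.0 74.0
(340, 370) D,Y,up 36.0 23.0 88.0
(414, 285) D,Y,up -62.0 52.0 111.0
 ** On entry to DLASCL parameter number  4 had an illegal value
 ** On entry to DLASCL parameter number  4 had an illegal valueTraceback (most recent call last):
  File "<stdin>", line 11, in <module>
    x, resids, rank, s = _umath_linalg.lstsq(a, b, rcond,
                         ~~~~~~~~~~~~~~~~~~~^^^^^^^^^^^^^
                                             signature=signature)
                                             ^^^^^^^^^^^^^^^^^^^^
    raise LinAlgError("SVD did not converge in Linear Least Squares")
numpy.linalg.LinAlgError: SVD did not converge in Linear Least Squares
```

Tilt is about 54°, near balance. I lower until the base edge touches the mat.

step_arm([
  [1.5, 0, 5.8, 0, 0, 0, 5],
  [1.5, 0, 5.8, 0, 0, 0, 5],
  [0, 0, 0, 0, 0, 0, 5],
])

```text
time: 8.83
ee_pos: [0.522, 0.1109, 0.1231]
tcp_rot: [-3.138, 0.244, 2.976]
force: [0.1, -0.1, -3.7]
finger_gap: 0.171
grasp_force: 40.0
```

step_arm([
  [1, 0, 3.9, 0, 0, 0, 5],
  [0, 0, 0, 0, 0, 0, 5],
])

```text
time: 9.0
ee_pos: [0.5226, 0.111, 0.1197]
tcp_rot: [-3.138, 0.245, 2.976]
force: [-0.5, -0.2, -4.3]
finger_gap: 0.171
grasp_force: 40.0
```

step_arm([
  [1, 0, 3.9, 0, 0, 0, 5],
  [0, 0, 0, 0, 0, 0, 5],
])

```text
time: 9.17
ee_pos: [0.5228, 0.1111, 0.1159]
tcp_rot: [-3.139, 0.246, 2.976]
force: [0.3, -0.0, -4.7]
finger_gap: 0.174
grasp_force: 40.0
```

step_arm([
  [1, 0, 3.9, 0, 0, 0, 5],
  [1, 0, 3.9, 0, 0, 0, 5],
  [0, 0, 0, 0, 0, 0, 5],
])

```text
time: 9.42
ee_pos: [0.5224, 0.1111, 0.1077]
tcp_rot: [-3.138, 0.245, 2.976]
force: [0.7, 0.8, -3.6]
finger_gap: 0.169
grasp_force: 40.0
```

step_arm([
  [1, 0, 3.9, 0, 0, 0, 5],
  [0, 0, 0, 0, 0, 0, 5],
])

```text
time: 9.58
ee_pos: [0.5227, 0.1112, 0.1038]
tcp_rot: [-3.139, 0.246, 2.976]
force: [-0.3, 0.1, -4.3]
finger_gap: 0.17
grasp_force: 40.0
```

step_arm([
  [1, 0, 3.9, 0, 0, 0, 5],
  [0, 0, 0, 0, 0, 0, 5],
])

```text
time: 9.75
ee_pos: [0.5227, 0.1112, 0.0999]
tcp_rot: [-3.139, 0.246, 2.976]
force: [-0.4, -0.4, -3.3]
finger_gap: 0.172
grasp_force: 40.0
```

step_arm([
  [1, 0, 3.9, 0, 0, 0, 5],
  [0, 0, 0, 0, 0, 0, 5],
])

```text
time: 9.92
ee_pos: [0.5231, 0.1113, 0.0963]
tcp_rot: [-3.138, 0.245, 2.976]
force: [0.2, 0.9, -4.9]
finger_gap: 0.171
grasp_force: 40.0
```

step_arm([
  [1, 0, 3.9, 0, 0, 0, 5],
  [0, 0, 0, 0, 0, 0, 5],
])

```text
time: 10.08
ee_pos: [0.5243, 0.1118, 0.0937]
tcp_rot: [-3.138, 0.244, 2.976]
force: [0.8, -0.3, -4.7]
finger_gap: 0.17
grasp_force: 40.0
```

step_arm([
  [1, 0, 3.9, 0, 0, 0, 5],
  [0, 0, 0, 0, 0, 0, 5],
])

```text
time: 10.25
ee_pos: [0.5242, 0.1111, 0.0917]
tcp_rot: [-3.135, 0.241, 2.975]
force: [-3.7, -1.2, 5.3]
finger_gap: 0.17
grasp_force: 40.0
```

```bash
python3 - <<'E'
from jp import *
jug('s5.png')
E
```

```text
q [-0.497  0.723  0.185  2.178  0.129  0.045  0.906] F [-3.7 -1.2  5.3] M [-0.03  0.75 -0.08]
n 952
side face (D,up) rect [ 13. 126.] [185. 243.] 7.2 [[-94.0, 235.0], [-63.0, -6.0], [120.0, 18.0], [89.0, 258.0]]
pinch -50.9 1.4 139.3 tool tilt -0.241
```

View pics/s5.png

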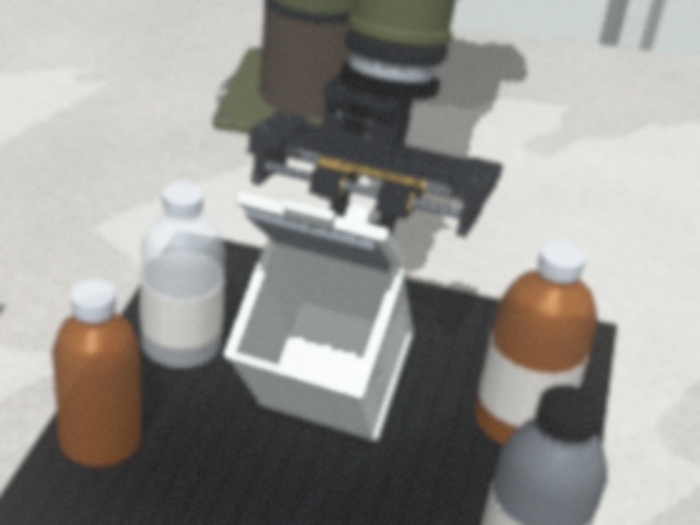

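The edge is on the mat (bottom edge at (375,437)). I lighten the grip and follow the remaining arc about it.

```bash
python3 - <<'E'
from h import *
p,r=pose(); g=p-53*r.apply([0,0,1])-E0; c=-3
a0,h0=g@D-c,g[2]; w=[]
N=12
for i in range(1,N+1):
    b=np.radians(36)*i/N; t=tool(-.24+.22*i/N)
    gg=E0+D*(c+a0*np.cos(b)-h0*np.sin(b))+Y*(g@Y)+np.array([0,0,a0*np.sin(b)+h0*np.cos(b)])
    w.append((gg+53*t.apply([0,0,1]),t,1))
plan(w,p,r)
E
```

```text
1 rows; step mm 8.8 rad 0.021
[8.7, 0.3, 0.9, -0.006, 0.02, -0.002]
1 rows; step mm 8.7 rad 0.018
[8.5, 0.0, 1.4, 0.0, 0.018, 0.0]
1 rows; step mm 8.7 rad 0.018
[8.4, -0.0, 2.0, 0.0, 0.018, 0.0]
1 rows; step mm 8.6 rad 0.018
[8.3, -0.0, 2.5, 0.0, 0.018, 0.0]
1 rows; step mm 8.6 rad 0.018
[8.1, 0.0, 3.0, -0.0, 0.018, 0.0]
1 rows; step mm 8.6 rad 0.018
[7.8, -0.0, 3.5, 0.0, 0.018, 0.0]
1 rows; step mm 8.6 rad 0.018
[7.6, 0.0, 4.0, 0.0, 0.018, -0.0]
1 rows; step mm 8.5 rad 0.018
[7.3, -0.0, 4.4, 0.0, 0.018, -0.0]
1 rows; step mm 8.5 rad 0.018
[7.0, -0.0, 4.9, -0.0, 0.018, 0.0]
1 rows; step mm 8.4 rad 0.018
[6.6, 0.0, 5.3, 0.0, 0.018, 0.0]
1 rows; step mm 8.4 rad 0.018
[6.2, -0.0, 5.7, 0.0, 0.018, -0.0]
1 rows; step mm 8.3 rad 0.018
[5.8, -0.0, 6.0, -0.0, 0.018, 0.0]
```

step_arm([
  [0, 0, 0, 0, 0, 0, 5],
  [0, 0, 0, 0, 0, 0, 5],
  [4.5, 0, 0.4, 0, 0.01, 0, 5],
  [4.5, 0, 0.5, 0, 0.01, 0, 5],
  [8.5, 0, 1.4, 0, 0.018, 0, 5],
  [8.4, 0, 2, 0, 0.018, 0, 5],
], force=4)

```text
time: 10.8
ee_pos: [0.5002, 0.1162, 0.081]
tcp_rot: [-3.137, 0.184, 2.976]
force: [-0.3, -1.6, -0.7]
finger_gap: 0.179
grasp_force: 4.0
```

```bash
cat >> jp.py <<'E'
def lowedge():
    # lowest white pixel columns of the jug front face -> edge on mat; rim front edge
    im,d,p=cloud("scene"); q=p*1000-E0; a,b,c=q@D,q@Y,q[...,2]
    pp,rr=pose(); g=pp-53*rr.apply([0,0,1])-E0; print('pinch',(g@D).round(1),g[2].round(1),'tilt',-rr.as_euler('xyz')[1].round(3))
    w=(im.min(-1)>90)&(abs(b)<58)&(a>-160)&(a<170)&(c>-3)&(c<210)
    for b0 in (-25,0,25):
        m=w&(abs(b-b0)<6); 
        # front profile: max a per height bin
        out=[(h,int(np.percentile(a[m&(abs(c-h)<6)],90))) for h in range(6,200,16) if (m&(abs(c-h)<6)).sum()>5]
        print(b0,out)
E
python3 -c "
from jp import *
print(env.get_state()['force'].round(1)); lowedge()"
```

```text
[-0.3 -1.6 -0.7]
pinch -74.0 128.4 tilt -0.181
-25 [(6, 10), (22, 18), (38, 24), (54, 34), (70, 44), (86, 53), (102, 61), (118, 70), (134, 74), (150, -20), (166, -12), (182, 3), (198, -65)]
0 [(6, 11), (22, 18), (38, 24), (54, 35), (70, 44), (86, 53), (102, 62), (118, 71), (134, 75), (150, -20), (166, -12), (182, 4)]
25 [(6, 11), (22, 21), (38, 28), (54, 37), (70, 45), (86, 53), (102, 61), (118, 71), (134, 76), (150, -19), (166, -10), (182, 5), (198, -52)]
```

The front-face profile shows 63°, with the edge steady at about D=7 mm. The slip works, so I continue.

```bash
python3 - <<'E'
from h import *
p,r=pose(); g=p-53*r.apply([0,0,1])-E0; c=6
a0,h0=g@D-c,g[2]; w=[]
N=10
for i in range(1,N+1):
    b=np.radians(28)*i/N; t=tool(-.18+.18*i/N)
    gg=E0+D*(c+a0*np.cos(b)-h0*np.sin(b))+Y*(g@Y)+np.array([0,0,a0*np.sin(b)+h0*np.cos(b)])
    w.append((gg+53*t.apply([0,0,1]),t,1))
plan(w,p,r)
E
```

```text
1 rows; step mm 8.3 rad 0.02
[7.8, 0.3, 2.9, -0.006, 0.019, -0.001]
1 rows; step mm 8.2 rad 0.018
[7.5, 0.0, 3.3, 0.0, 0.018, 0.0]
1 rows; step mm 8.2 rad 0.018
[7.3, -0.0, 3.8, -0.0, 0.018, -0.0]
1 rows; step mm 8.2 rad 0.018
[7.0, -0.0, 4.2, -0.0, 0.018, 0.0]
1 rows; step mm 8.2 rad 0.018
[6.8, 0.0, 4.6, 0.0, 0.018, 0.0]
1 rows; step mm 8.1 rad 0.018
[6.4, 0.0, 5.0, -0.0, 0.018, -0.0]
1 rows; step mm 8.1 rad 0.018
[6.1, -0.0, 5.3, 0.0, 0.018, 0.0]
1 rows; step mm 8.0 rad 0.018
[5.7, -0.0, 5.6, 0.0, 0.018, 0.0]
1 rows; step mm 8.0 rad 0.018
[5.3, 0.0, 5.9, 0.0, 0.018, -0.0]
1 rows; step mm 7.9 rad 0.018
[4.9, 0.0, 6.2, -0.0, 0.018, 0.0]
```

step_arm([
  [7.8, 0, 2.9, 0, 0.018, 0, 5],
  [7.5, 0, 3.3, 0, 0.018, 0, 5],
  [7.3, 0, 3.8, 0, 0.018, 0, 5],
  [7, 0, 4.2, 0, 0.018, 0, 5],
  [6.8, 0, 4.6, 0, 0.018, 0, 5],
  [0, 0, 0, 0, 0, 0, 5],
])

```text
time: 11.35
ee_pos: [0.4671, 0.1215, 0.0561]
tcp_rot: [-3.136, 0.093, 2.976]
force: [-2.3, -0.5, 1.4]
finger_gap: 0.18
grasp_force: 4.0
```

```bash
python3 -c "
from jp import *
print(env.get_state()['force'].round(1),env.get_state()['joint_pos'].round(3)); lowedge()"
```

```text
[-2.3 -0.5  1.4] [-0.427  0.767  0.06   2.201  0.112  0.098  0.908]
pinch -100.8 105.3 tilt -0.094
-25 [(6, 9), (22, 14), (38, 18), (54, 22), (70, 27), (86, 31), (102, 35), (118, 40), (134, 45), (150, -48), (166, -44), (182, -33)]
0 [(6, 9), (22, 13), (38, 18), (54, 23), (70, 27), (86, 31), (102, 36), (118, 41), (134, 46), (150, -48), (166, -44), (182, -35)]
25 [(6, 10), (22, 14), (38, 18), (54, 24), (70, 28), (86, 33), (102, 37), (118, 41), (134, 45), (150, -48), (166, -44), (182, -34)]
```

step_arm([
  [6.4, 0, 5, 0, 0.018, 0, 5],
  [6.1, 0, 5.3, 0, 0.018, 0, 5],
  [5.7, 0, 5.6, 0, 0.018, 0, 5],
  [5.3, 0, 5.9, 0, 0.018, 0, 5],
  [4.9, 0, 6.2, 0, 0.018, 0, 5],
  [0, 0, 0, 0, 0, 0, 5],
])

```text
time: 11.9
ee_pos: [0.4417, 0.1257, 0.0263]
tcp_rot: [-3.137, 0.004, 2.974]
force: [0.2, -0.4, -1.7]
finger_gap: 0.177
grasp_force: 4.0
```

```bash
python3 -c "
from jp import *
print(env.get_state()['force'].round(1),env.get_state()['joint_pos'].round(3)); lowedge()"
```

```text
[ 0.2 -0.4 -1.7] [-0.377  0.827 -0.009  2.193  0.105  0.122  0.916]
pinch -122.3 75.7 tilt -0.005
-25 [(6, 8), (22, 8), (38, 9), (54, 10), (70, 10), (86, 11), (102, 11), (118, 12), (134, 13), (150, 13), (166, -74), (182, -70), (198, -67)]
0 [(6, 8), (22, 9), (38, 9), (54, 10), (70, 11), (86, 12), (102, 12), (118, 12), (134, 13), (150, 14), (166, -74), (182, -69), (198, -66)]
25 [(6, 7), (22, 8), (38, 9), (54, 10), (70, 11), (86, 12), (102, 12), (118, 13), (134, 13), (150, 14), (166, -74), (182, -70), (198, -66)]
```

Nearly upright (2° lean). I nudge a last bit and release.

step_arm([
  [2, 0, 2.5, 0, 0, 0, 5],
  [2, 0, 2.5, 0, 0, 0, 5],
  [0, 0, 0, 0, 0, 0, 5],
  [0, 0, 0, 0, 0, 0, 20],
  [0, 0, 0, 0, 0, 0, 30],
  [0, 0, 0, 0, 0, 0, 40],
  [0, 0, 0, 0, 0, 0, 40],
  [0, 0, 0, 0, 0, 0, 40],
])

```text
time: 12.62
ee_pos: [0.4372, 0.1263, 0.0226]
tcp_rot: [-3.136, 0.005, 2.975]
force: [-2.8, 0.1, -0.3]
finger_gap: 0.454
grasp_force: 1.0
```

```bash
python3 -c "
from jp import *
s=env.get_state();print(s['force'].round(1),s['finger_gap']); lowedge()
im,d,p=cloud('scene'); q=p*1000-E0; a,b,c=q@D,q@Y,q[...,2]
w=(im.min(-1)>90)&(abs(b)<45)&(a>-160)&(a<100)&(c>160)&(c<290)
for h in range(165,290,12):
  m=w&(abs(c-h)<5)
  if m.sum()>5: print(h,m.sum(),np.percentile(a[m],[10,50,90]).round())
"
```

```text
[-2.8  0.1 -0.3] 0.4544977317264014
pinch -126.9 71.6 tilt -0.005
-25 [(6, 7), (22, 6), (38, 7), (54, 6), (70, 6), (86, 6), (102, 6), (118, 6), (134, 6), (150, 5), (166, -82), (182, -79), (198, -75)]
0 [(6, 7), (22, 7), (38, 6), (54, 6), (70, 7), (86, 5), (102, 6), (118, 6), (134, 6), (150, 7), (166, -81), (182, -79), (198, -76)]
25 [(6, 7), (22, 7), (38, 6), (54, 8), (70, 7), (86, 7), (102, 6), (118, 6), (134, 6), (150, 5), (166, -81), (182, -79), (198, -76)]
165 161 [-86. -84. -82.]
177 171 [-84. -82. -80.]
189 172 [-81. -79. -77.]
201 179 [-79. -77. -76.]
213 182 [-77. -75. -73.]
225 193 [-74. -73. -71.]
237 207 [-74. -71. -69.]
249 312 [-77. -74. -69.]
261 129 [-95. -76. -73.]
273 13 [-77. -75. -72.]
```

The jug stands upright (front face vertical at D≈6). I back the gripper off, rise, and close the fingers to push the lid from behind.

step_arm([
  [6, 0, 0, 0, 0, 0, 40],
  [6, 0, 0, 0, 0, 0, 40],
  [12, 0, -4, 0, 0, 0, 40],
  [0, 0, -25, 0, 0, 0, 40],
  [0, 0, -30, 0, 0, 0, 40],
  [0, 0, -30, 0, 0, 0, 40],
  [0, 0, -30, 0, 0, 0, 30],
  [0, 0, -30, 0, 0, 0, 0],
])

```text
time: 13.38
ee_pos: [0.4127, 0.1311, 0.1728]
tcp_rot: [-3.137, 0.005, 2.975]
force: [0.5, 0.3, 0.2]
finger_gap: 0.33
grasp_force: 0.0
```

step_arm([
  [0, 0, -30, 0, 0, 0, 0],
  [0, 0, 0, 0, 0, 0, 0],
  [0, 0, 0, 0, 0, 0, 0],
  [0, 0, 0, 0, 0, 0, 0],
  [0, 0, 0, 0, 0, 0, 0],
  [0, 0, 0, 0, 0, 0, 0],
])

```text
time: 13.88
ee_pos: [0.4124, 0.131, 0.2002]
tcp_rot: [-3.135, 0.003, 2.975]
force: [-0.4, 0.1, 0.7]
finger_gap: 0.01
grasp_force: 0.0
```

```bash
cat > lid.py <<'E'
from h import *
def tip():
    p,r=pose(); t=p-34*r.apply([0,0,1])-E0; return np.array([t@D,t@Y,t[2]])
def lid():
    im,d,p=cloud('top'); q=p*1000-E0; a,b,c=q@D,q@Y,q[...,2]
    im,d,p=cloud('scene'); q=p*1000-E0; a,b,c=q@D,q@Y,q[...,2]
    w=(im.min(-1)>90)&(abs(b)<45)&(a>-160)&(a<100)
    for h in list(range(10,150,40))+list(range(152,290,10)):
        m=w&(abs(c-h)<5)
        if m.sum()>8: print(h,m.sum(),np.percentile(a[m],[10,50,90]).round())
E
python3 - <<'E'
from lid import *
t=tip(); print(t,env.get_state()['finger_gap']); lid()
p,r=pose()
path=[(-112,t[1],226)]
for f in np.radians(np.arange(80,-1,-8)):
    path.append((-95+85*np.cos(f)-4*np.sin(f)-8,t[1],154+85*np.sin(f)+4*np.cos(f)))
T=tool(0); w=[(E0+D*a+Y*b+[0,0,h]+34*T.apply([0,0,1]),T,3 if i==0 else 1) for i,(a,b,h) in enumerate(path)]
print(np.round(path)[:3]); plan(w,p,r)
E
```

```text
[-152.13226449    2.45886672  230.19723556] 0.009503491805121604
10 149 [4. 6. 7.]
50 157 [4. 6. 7.]
90 314 [-91.   4.   7.]
130 374 [-91.   3.   7.]
152 217 [-93. -88.   6.]
162 144 [-86. -84. -83.]
172 172 [-84. -82. -81.]
182 166 [-82. -81. -79.]
192 175 [-81. -79. -77.]
202 174 [-79. -77. -75.]
212 184 [-77. -75. -73.]
222 187 [-75. -73. -72.]
232 207 [-74. -72. -70.]
242 237 [-73. -70. -68.]
252 281 [-77. -75. -71.]
262 83 [-77. -75. -73.]
272 33 [-78. -75. -72.]
[[-112.    2.  226.]
 [ -92.    2.  238.]
 [ -81.    2.  236.]]
3 rows; step mm 13.3 rad 0.003
[-13.2, 0.1, 1.5, -0.002, 0.001, -0.001]
[-13.2, 0.1, 1.5, -0.002, 0.001, -0.001]
[-13.3, 0.0, 1.5, -0.002, 0.001, -0.001]
1 rows; step mm 23.4 rad 0.0
[-19.8, -0.0, -12.4, 0.0, 0.0, 0.0]
1 rows; step mm 11.9 rad 0.0
[-11.6, 0.0, 2.3, 0.0, 0.0, 0.0]
1 rows; step mm 11.9 rad 0.0
[-11.2, -0.0, 3.9, 0.0, 0.0, 0.0]
1 rows; step mm 11.9 rad 0.0
[-10.5, 0.0, 5.4, 0.0, 0.0, 0.0]
1 rows; step mm 11.9 rad 0.0
[-9.7, -0.0, 6.9, 0.0, 0.0, 0.0]
1 rows; step mm 11.9 rad 0.0
[-8.6, -0.0, 8.1, 0.0, 0.0, 0.0]
1 rows; step mm 11.9 rad 0.0
[-7.4, 0.0, 9.3, 0.0, 0.0, 0.0]
1 rows; step mm 11.9 rad 0.0
[-6.1, -0.0, 10.2, 0.0, 0.0, 0.0]
1 rows; step mm 11.9 rad 0.0
[-4.6, 0.0, 11.0, 0.0, 0.0, 0.0]
1 rows; step mm 11.9 rad 0.0
[-3.0, -0.0, 11.5, 0.0, 0.0, 0.0]
1 rows; step mm 11.9 rad 0.0
[-1.4, 0.0, 11.8, 0.0, 0.0, 0.0]
```

step_arm([
  [-13, 0, 1, 0, 0, 0, 0],
  [-13, 0, 0, 0, 0, 0, 0],
  [-13, 0, -3, 0, 0, 0, 0],
  [-10, 0, -3, 0, 0, 0, 0],
  [-10, 0, -3, 0, 0, 0, 0],
  [-11.5, 0, 2.3, 0, 0, 0, 0],
  [-11, 0, 4, 0, 0, 0, 0],
  [-10.5, 0, 5.4, 0, 0, 0, 0],
])

```text
time: 14.65
ee_pos: [0.5046, 0.1159, 0.1975]
tcp_rot: [-3.136, 0.005, 2.975]
force: [-0.1, 1.1, -0.1]
finger_gap: 0.004
grasp_force: 0.2
```

step_arm([
  [-9.7, 0, 6.9, 0, 0, 0, 0],
  [-8.6, 0, 8, 0, 0, 0, 0],
  [-7.4, 0, 9.3, 0, 0, 0, 0],
  [-6, 0, 10, 0, 0, 0, 0],
  [-4.6, 0, 11, 0, 0, 0, 0],
])

```text
time: 15.07
ee_pos: [0.5407, 0.1096, 0.152]
tcp_rot: [-3.137, 0.005, 2.975]
force: [1.5, 0.6, 0.5]
finger_gap: 0.006
grasp_force: 0.1
```

```bash
python3 - <<'E'
from lid import *
print(tip(),env.get_state()['force'].round(1)); lid()
E
```

```text
[-22.13955037   2.2347121  181.96655414] [1.5 0.6 0.5]
10 154 [4. 6. 8.]
50 165 [4. 6. 8.]
90 325 [-91.   4.   7.]
130 193 [4. 6. 7.]
152 100 [1. 5. 7.]
162 194 [-91. -73. -56.]
172 318 [-50. -27.   3.]
182 369 [-13.   2.  16.]
192 10 [-33. -17. -13.]
252 54 [ 1.  8. 11.]
262 67 [-1.  2.  7.]
```

step_arm([
  [-3, 0, 10, 0, 0, 0, 0],
  [-1, 0, 8, 0, 0, 0, 0],
  [0, 0, 3, 0, 0, 0, 0],
  [0, 0, 2, 0, 0, 0, 0],
])

```text
time: 15.5
ee_pos: [0.5437, 0.109, 0.1296]
tcp_rot: [-3.136, 0.005, 2.975]
force: [-0.3, -0.7, -0.5]
finger_gap: 0.011
grasp_force: 0.1
```

step_arm([
  [0, 0, 2, 0, 0, 0, 0],
  [0, 0, 0, 0, 0, 0, 0],
])

```text
time: 15.67
ee_pos: [0.5438, 0.109, 0.1288]
tcp_rot: [-3.137, 0.005, 2.975]
force: [-1.6, -0.6, 2.6]
finger_gap: 0.008
grasp_force: 1.1
```

```bash
python3 - <<'E'
from lid import *
print(tip(),env.get_state()['force'].round(1)); lid()
E
```

```text
[-18.93633951   2.12995073 158.79226842] [-1.6 -0.6  2.6]
10 149 [4. 6. 7.]
50 161 [5. 6. 8.]
90 175 [4. 6. 7.]
130 184 [4. 6. 7.]
152 775 [-76. -14.  10.]
162 396 [-79. -22.   6.]
172 16 [-27. -11.  -8.]
222 17 [-32.  12.  13.]
232 65 [ 3.  7. 14.]
242 69 [-0.  5.  8.]
252 23 [-37.  -3.   3.]
```

Contact begins, with the tip at 158.8 mm against 158 for shut. I press a few mm more, then raise clear and check.

step_arm([
  [0, 0, 1.5, 0, 0, 0, 0],
  [0, 0, 1.5, 0, 0, 0, 0],
  [0, 0, 0, 0, 0, 0, 0],
  [0, 0, 0, 0, 0, 0, 0],
])

```text
time: 16.1
ee_pos: [0.5448, 0.109, 0.1283]
tcp_rot: [-3.137, 0.008, 2.975]
force: [-6.3, -2.5, 24.8]
finger_gap: 0.007
grasp_force: 12.5
```

step_arm([
  [0, 0, -5, 0, 0, 0, 0],
  [0, 0, -20, 0, 0, 0, 0],
  [0, 0, -35, 0, 0, 0, 0],
  [20, 0, -35, 0, 0, 0, 0],
  [38, 0, 0, 0, 0, 0, 0],
  [38, 0, 0, 0, 0, 0, 0],
  [38, 0, 0, 0, 0, 0, 0],
  [0, 0, 0, 0, 0, 0, 0],
])

```text
time: 16.77
ee_pos: [0.4025, 0.1314, 0.2191]
tcp_rot: [-3.133, -0.003, 2.98]
force: [-0.7, -0.1, -0.1]
finger_gap: 0.004
grasp_force: 0.0
```

```bash
python3 - <<'E'
from lid import *
for n in ('scene','top'):
    im,d,p=cloud(n); q=p*1000-E0; a,b,c=q@D,q@Y,q[...,2]
    if n=='scene': cv2.imwrite("pics/s9.png",im[...,::-1])
    m=(im.min(-1)>90)&(abs(b)<45)&(a>-85)&(a<0)&(c>140)&(c<200)
    if m.sum()>50: k=np.linalg.lstsq(np.c_[a[m],b[m],np.ones(m.sum())],c[m],rcond=None)[0]; print(n,m.sum(),'lid plane slope D,Y,c',k, 'resid',np.std(c[m]-np.c_[a[m],b[m],np.ones(m.sum())]@k))
    m=(im.min(-1)>90)&(abs(b)<40)&(a>-5)&(a<20)&(c>15)&(c<140)
    if n=='scene': print('front lean',np.polyfit(c[m],a[m],1))
lid()
E
```

```text
scene 1119 lid plane slope D,Y,c [-1.15329566e-03 -9.30409742e-04  1.56677208e+02] resid 0.9157174076706788
front lean [6.64421655e-04 5.79039100e+00]
top 2063 lid plane slope D,Y,c [ 2.01933670e-05 -1.14101924e-03  1.57357655e+02] resid 1.5613409460256502
10 156 [4. 6. 7.]
50 162 [4. 6. 7.]
90 168 [4. 6. 7.]
130 191 [4. 6. 7.]
152 1062 [-82. -29.   8.]
162 538 [-84. -37.   5.]
```

View pics/s9.png

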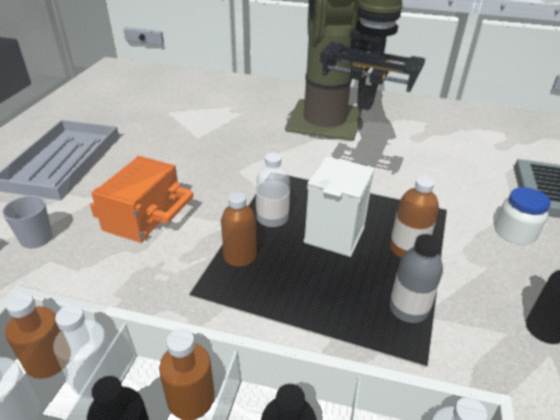

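The jug stands upright at (338,205) with its lid level and shut (slope ~0.001). The bottles stand where they were and the gripper is clear, so I hand in.

```bash
python3 -c "
from plant import env
print(env.close_job())"
```

```text
the job is handed in; nothing more can be done
None
```

The jug stands upright on the mat with its lid pressed shut, the bottles are still standing where they were, and the job is handed in at about 17 s; the hand-in returned no verdict.

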